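# Set the vent cap of a sample vessel under the sampling needle

### The job

Slide the sample vessel along its rail until the red dot on its septum sits under the tip of the fixed needle, and only then screw the blue vent cap clockwise until it bottoms out and back it off a quarter turn, so that the vessel can breathe while the sample is drawn. Finish while still holding the cap in the fingers at that quarter turn, with the red dot still under the needle. Do not bump the needle or its stand, and leave the other things on the bench alone.

Things in the scene. Friction and masses are not known exactly. Their poses are not given: they have to be found in the camera images.
- mark (a point): centre of the red dot (10 mm across) on the white septum of the sample vessel: the top of a steel-ringed port 38 mm in diameter, about 127 mm above the table. The vessel is an off-white plastic box 76 x 222 mm, its top 82 mm above the table, clamped on a sledge (94 x 236 mm). The port is at one end and the blue screw cap at the other: cap axis and mark are 150 mm apart along the rail, and both move with the sledge.
- needle_tip (a point): tip of the fixed steel needle, 137 mm above the table (10 mm above the red dot once this is under it). The needle hangs from a thin level arm (its underside 208 mm, its top 222 mm above the table) that comes from a column 130 mm away, on the far side of the rail; the column's clamp reaches 230 mm. Do not bump it.
- sledge (a joint): travel of the sledge with the vessel along the rail, m, 0 to 0.22; it grows along the station's +y axis and is 0 at the end stop on the -y side. It slides with about 5 N of friction and stays where it is left; it can be pushed at the vessel or dragged by a neck or the cap.
- station: grey rail base, 90 mm wide (x), 460 mm long (y), 18 mm high (30 mm at the black end stops), fixed on the table; origin in the middle of its underside, y axis along the rail, towards the needle end. Mark and cap axis lie over its centre line (x = 0).
- cap_mid (a point): centre of the ribbed blue screw cap (round, vertical axis, 44 mm diameter, 34 mm high, a white line on the top runs from the axis to the rim and down the side): on its axis, 17 mm below its top and 17 mm above its lower rim. Fully screwed down it is 117 mm above the table; each radian of unscrewing lifts it 0.95 mm. Below the cap a 32 mm neck leaves 18 mm free (when seated) above the vessel's top.
- cap (a joint): angle of the blue cap on its thread, rad: 0 = bottomed out on its seat (a hard stop), grows as it is unscrewed (anticlockwise seen from above), so clockwise tightens; a quarter turn back is 1.57. It starts already on the thread, 2.3 to 3.7 from the seat, turns with about 0.08 N m of friction, stays where it is left, and does not come off before 6.6.
- amber_bottle_mid (a point): amber glass reagent bottle with a blue cap, 60 mm diameter, 130 mm high; bystander, to be left alone. The point is on its axis, 65 mm above its underside.
- brown_jar_mid (a point): low amber glass jar with a black lid, 68 mm diameter, 70 mm high; bystander, to be left alone. The point is on its axis, 35 mm above its underside.
- beaker_mid (a point): clear glass beaker, 70 mm diameter, 95 mm high; bystander, to be left alone. The point is on its axis, 47 mm above its underside.
- flask_mid (a point): green conical flask, 80 mm diameter at the foot, 120 mm high; bystander, to be left alone. The point is on its axis, 60 mm above its underside.
- spare_cap_mid (a point): loose spare red screw cap, 42 mm diameter, 28 mm high; bystander, to be left alone. The point is on its axis, 14 mm above its underside.
- spatula_mid (a point): flat spatula with a black handle, 180 mm long, lying down; bystander, to be left alone. The point is on its mid-line, near the middle of its length, 10 mm above its underside.
- weight_mid (a point): brass cylinder weight, 40 mm diameter, 45 mm high; bystander, to be left alone. The point is on its axis, 22 mm above its underside.

How it is judged (in metres and radians):
On the way, in this order (a step that is already met when the one before it is completed fails the run):
1. the red dot is under the needle tip (within 6 mm, seen from above) (horizontal distance between mark and needle_tip below 0.006 m and velocity of joint sledge between -0.01 and 0.01 m/s), for 0.2 s.
2. the cap is screwed down until it bottoms out, the dot still under the needle (horizontal distance between mark and needle_tip below 0.006 m and value of joint cap below 0.06 rad), for 0.1 s.
At the end, for the whole second after the job is handed in: The red dot is within 6 mm of the needle tip seen from above, the cap stands a quarter turn (1.57 rad, give or take 0.3) back from its seat, at rest, and the fingers are still holding it (more than 3 N on the cap) (horizontal distance between mark and needle_tip below 0.006 m and value of joint cap between 1.27 and 1.87 rad and contact force between the fingers and cap above 3 N and velocity of joint cap between -0.05 and 0.05 rad/s); the arm keeps its last pose, push and grip.
It fails at once if the needle or its stand is bumped (more than 3 N) (contact force between anything else and needle_stand above 3 N).
It fails at once if a bystander is moved by more than 20 mm (distance of any of amber_bottle_mid, brown_jar_mid, beaker_mid, flask_mid, spare_cap_mid, spatula_mid, weight_mid from where it was at the start of the episode above 0.02 m).
It also fails if it takes over 64 s, if anything falls off the work surface, if the arm or the gripper's body presses on something with over 40 N, if the wrist force passes 120 N, or if a joint passes its speed limit or range.

### The arm

A 6-joint arm with a two-finger parallel gripper is mounted at the origin on the work surface. World frame = base frame: x ahead of the robot, y to its left, z up, the work surface at z = 0. Lengths are in m, angles in degrees, forces in N, time in s.
With the tool pointing down it reaches from about 0.3 to 0.875 m from the base axis. Payload 4.2 kg.
Tool frame: the origin (TCP) lies at the very end of the fingers, on their centre line; the grasp point (between the pads) lies 19 mm behind it (robot.grip_point_offset is the distance from the TCP to the grasp point, in m); x points along the fingers, z is the direction in which the jaws open and shut, and the axes are right-handed (so a half turn about x gives the same grasp; the last joint's range is limited). The gripper opens to 85 mm and grips with 20 to 120 N. Pads are 22 mm wide; open, the fingers measure 114 mm over their backs; the gripper's body (76 mm by 85 mm) begins 54 mm behind the grasp point. The pads swing forward as they close: fully open they stand 13 mm farther back than shut.
Start: joints at [70.13, 18.312, 89.639, -0, 72.044, -1.146], TCP at [0.185, 0.545, 0.192] pointing down, gripper open.
Joint ranges: [-177.97, 177.97], [-48.28, 115.42], [12.27, 149.76], [-77.06, 257.06], [2.81, 150.46], [-146.56, 146.56]. Speed limits (degrees/s): [147.25, 147.25, 180, 180, 180, 180].

### API

Orientations are given as a 3x3 rotation matrix whose columns are the frame's x, y, z axes.
In Python, from plant import robot gives the robot as it stands.
- The arm moves only by the tool jog_arm, never from a script. Its argument "deltas" is text: rows parted by semicolons, each of 6 numbers parted by spaces: the shift along the tool's x, y, z in mm, then the turn, a rotation vector about the tool's x, y, z in rad. In form: tx ty tz wx wy wz; .... A call has 1 to 8 rows; each row is the pose to reach, as a shift and turn from the pose commanded when the call began, along the tool's axes at that moment; what a row does not reach only later rows make up. A row lasts 1/12 s, in which the tool goes at most 41.7 mm and 7.16 degrees, less where a joint would pass 70% of its speed; a pose out of reach is approached as far as the arm can. A call with a gripper value outside its range is refused whole. "hand" is the opening, from 0 (shut) to 1 (fully open), set as the call begins (left out, the last holds). The fingers move at their own pace and stop on an object; "force" is the grip in N (left out, the last holds). Time passes only in rows, so rows that repeat a pose let the fingers close. It gives the time, the measured TCP pose, the force and the opening at its end, in the units of the state.
- robot.get_state(): the state, without advancing time (a new reading comes with each control period).
- robot.camera(name): name is "side" or "top" or "wrist"; returns a dict with "img" (480x640x3 uint8, red, green, blue), "fx", "fy", "cx", "cy" (pixels), "R" (3x3) and "t" (3): a world point X has camera coordinates R X + t; the wrist camera has in their place "hand_eye" (4x4, takes a point from camera to tool coordinates, whose origin is the TCP and whose axes are the tool frame's). Camera axes: x right, y down, z forward; pixel columns grow to the right and rows downward; lengths in m; the calibration is good to about 2 mm. A picture is of the moment at which its call begins: read the wrist's pose just before it. There is no depth.
- robot.sign_off(): hands the job in, once; it reports no verdict.
The state is a dict: "t": time; "joints": joint angles; "joint_velocities": joint speeds; "tau": joint torques, N m; "tool_pos": TCP position; "eef_rot": TCP orientation; "contact_force": force on the tool from outside, world axes, zero at the start; "ft_torque": the same for the moment, N m; "gripper_width": opening from 0.0 (shut) to 1.0 (fully open).
Only numpy, scipy, OpenCV 4.12 (cv2) and the standard library are available. Lean on these libraries where they do the work, as an engineer would, in place of code of your own. Each camera call takes 0.05 s, during which the arm holds its last target.

## Working session

There is one attempt and no reset: what is moved stays moved. The work goes in short steps, Python scripts to look and compute and a tool call to move; the robot and the scene stay as the last step left them, time stands still between calls to the robot, and variables do not carry over. Pictures are saved under pics/ and viewed, and the job is handed in when it is done.

Besides the shell and the picture viewer there is one more tool, called after ">>>" as name(argument=value, ...), one argument or row to a line, values as JSON. jog_arm: Moves the arm, as the interface text tells. Its arguments: {"type":"object","properties":{"deltas":{"type":"string"},"hand":{"type":"number"},"force":{"type":"number"}},"required":["deltas"]}

```bash
mkdir -p pics; ls; python3 - <<'E'
from plant import robot
import cv2,numpy as np
np.set_printoptions(precision=4,suppress=True)
s=robot.get_state()
for k,v in s.items(): print(k,v)
for n in ["side","top","wrist"]:
    c=robot.camera(n)
    cv2.imwrite(f"pics/{n}0.png",c["img"][:,:,::-1])
    np.save(f"pics/{n}0.npy",c,allow_pickle=True)
    print(n,{k:v for k,v in c.items() if k!="img"})
print(robot.grip_point_offset)
E
```

```text
pics
t 0.0
joints [70.1296 18.3513 89.7074 -0.0011 72.0423 -1.1453]
joint_velocities [-0.0201  0.0099 -0.1078 -0.1091  0.029  -0.0545]
tau [  0.0002 -41.5532 -23.4165   0.0001   0.008    0.    ]
tool_pos [0.1844 0.5441 0.1907]
eef_rot [[-0.0006 -0.9471  0.321 ]
 [-0.0017  0.321   0.9471]
 [-1.      0.     -0.0018]]
contact_force [ 0.6771  0.4466 -0.667 ]
ft_torque [-0.0066 -0.002  -0.0085]
gripper_width 1.0003886809594398
side {'fx': 579.7977903284796, 'fy': 579.7977903284796, 'cx': 328.3654863559758, 'cy': 235.19545591382234, 'R': array([[ 0.6663, -0.7456, -0.0018],
       [-0.5614, -0.5001, -0.6593],
       [ 0.4907,  0.4403, -0.7519]]), 't': array([-0.3218,  0.3312,  1.1758])}
top {'fx': 570.1238512542088, 'fy': 570.1238512542088, 'cx': 323.5504073615983, 'cy': 242.534168971296, 'R': array([[ 0.0114, -0.9999,  0.0119],
       [-0.9806, -0.0135, -0.1954],
       [ 0.1955, -0.0094, -0.9806]]), 't': array([0.    , 0.4876, 1.5652])}
wrist {'fx': 340.4626994478307, 'fy': 340.4626994478307, 'cx': 319.0838673074621, 'cy': 236.40304845305744, 'hand_eye': array([[-0.0006, -0.3063,  0.9519, -0.1831],
       [ 0.0005, -0.9519, -0.3063,  0.0788],
       [ 1.    ,  0.0003,  0.0007, -0.0007],
       [ 0.    ,  0.    ,  0.    ,  1.    ]])}
0.0187
```

View pics/side0.png

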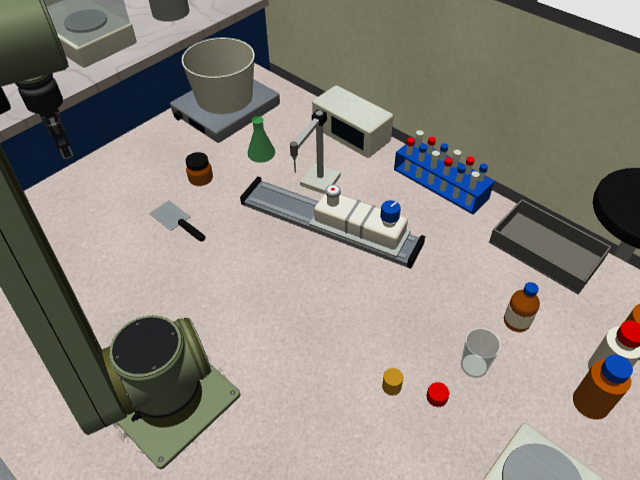

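View pics/top0.png

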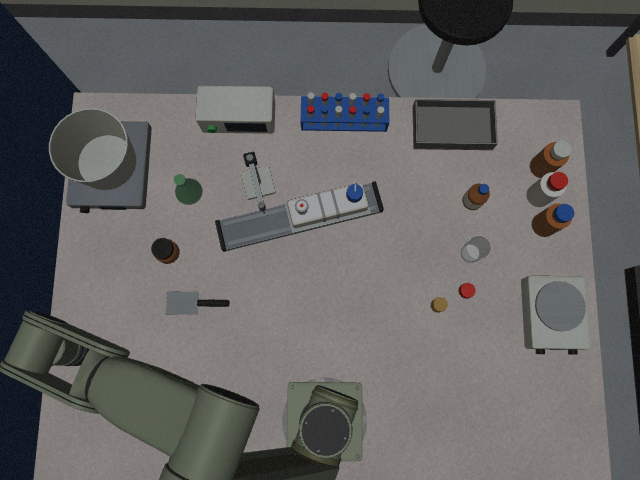

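View pics/wrist0.png

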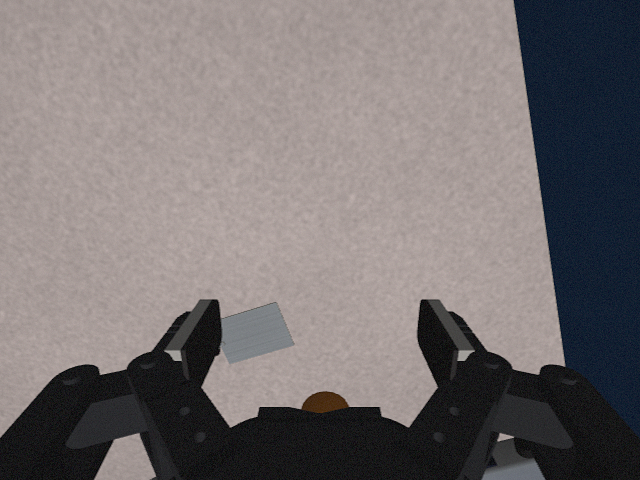

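```bash
cat > h.py <<'E'
import numpy as np,cv2
np.set_printoptions(precision=4,suppress=True)
def load(n): return np.load(f"pics/{n}.npy",allow_pickle=True).item()
def ray(c,u,v):
    d=np.array([(u-c['cx'])/c['fx'],(v-c['cy'])/c['fy'],1.0])
    return -c['R'].T@c['t'], c['R'].T@d
def onz(c,u,v,z):
    o,d=ray(c,u,v); return o+d*(z-o[2])/d[2]
def tri(c1,p1,c2,p2):
    o1,d1=ray(c1,*p1);o2,d2=ray(c2,*p2)
    A=np.stack([d1,-d2],1);s=np.linalg.lstsq(A,o2-o1,rcond=None)[0]
    a=o1+s[0]*d1;b=o2+s[1]*d2
    return (a+b)/2,np.linalg.norm(a-b)
def proj(c,X):
    p=c['R']@X+c['t'];return np.array([c['fx']*p[0]/p[2]+c['cx'],c['fy']*p[1]/p[2]+c['cy']])
def crop(c,x0,y0,x1,y1,k,f):
    cv2.imwrite(f,cv2.resize(c['img'][y0:y1,x0:x1,::-1],None,fx=k,fy=k,interpolation=cv2.INTER_CUBIC))
E
python3 - <<'E'
from h import *
crop(load('side0'),230,100,430,270,4,'pics/side0c.png')
crop(load('top0'),205,145,395,260,4,'pics/top0c.png')
E
```

```text
(no output)
```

View pics/side0c.png

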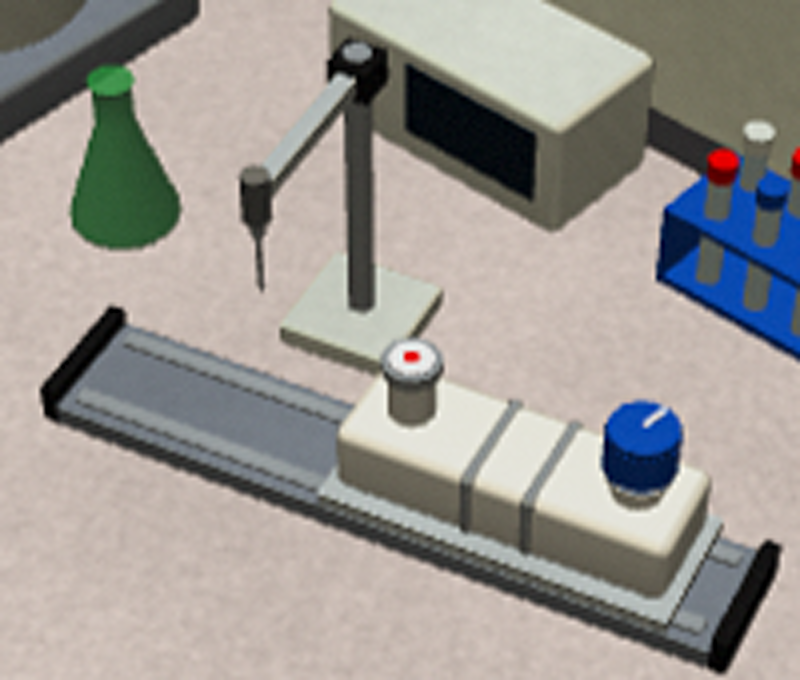

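View pics/top0c.png

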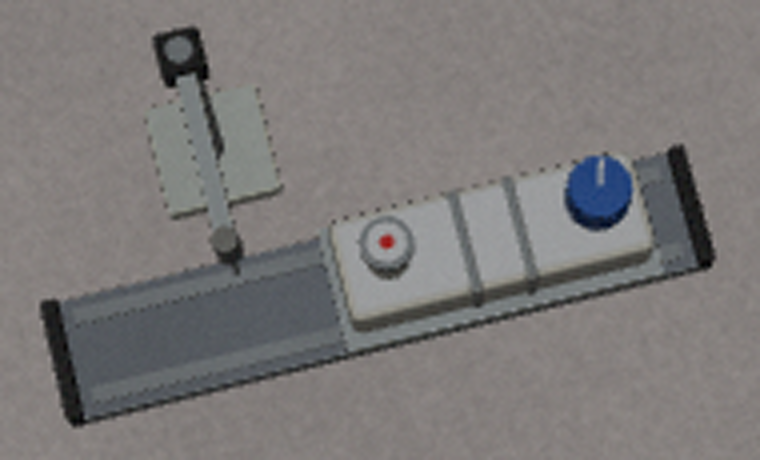

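```bash
python3 - <<'E'
from h import *
S=load('side0');T=load('top0')
def cen(c,x0,y0,x1,y1,f):
    im=c['img'].astype(float); m=np.zeros(im.shape[:2]); 
    w=f(im[...,0],im[...,1],im[...,2]).clip(0)[y0:y1,x0:x1]
    yy,xx=np.mgrid[y0:y1,x0:x1]
    return np.array([(w*xx).sum()/w.sum(),(w*yy).sum()/w.sum()]),w.sum()
red=lambda r,g,b: np.where(r-np.maximum(g,b)>40,r-np.maximum(g,b),0)
rs=cen(S,325,180,345,200,red); rt=cen(T,290,195,315,215,red)
print(rs,rt)
m=tri(S,rs[0],T,rt[0]); print('mark',m, onz(S,*rs[0],.127),onz(T,*rt[0],.127))
c=lambda x0,y0,x,y:((x+.5)/4-.5+x0,(y+.5)/4-.5+y0)
ns=c(230,100,262,291); nt=c(205,145,237,271)
print('needle',ns,nt,tri(S,ns,T,nt),onz(S,*ns,.137),onz(T,*nt,.137))
# cap top centre (z ~0.1365)
cs=c(230,100,645,432); ct=c(205,145,600,188)
print('cap top',tri(S,cs,T,ct),onz(S,*cs,.1365),onz(T,*ct,.1365))
# white line rim in side: crop
ls=c(230,100,665,410); lt=c(205,145,601,160)
print('line',onz(S,*ls,.1365),onz(T,*lt,.1365))
# rail corners top view
for p in [(42,303),(75,425),(680,147),(713,265)]:
    print(onz(T,*c(205,145,*p),.03))
for p in [(118,308),(45,412),(775,545),(718,668)]:
    print('S',onz(S,*c(230,100,*p),.03))
print('col', onz(T,*c(205,145,180,48),.23),onz(S,*c(230,100,358,50),.23))
E
```

```text
(array([332.4111, 188.7799]), np.float64(1890.0)) (array([301.1931, 205.0204]), np.float64(979.0))
mark (array([0.5746, 0.0688, 0.1297]), np.float64(0.0003071561896278749)) [0.5768 0.0705 0.127 ] [0.5752 0.0689 0.127 ]
needle (295.125, 172.375) (263.875, 212.375) (array([0.5502, 0.1686, 0.1386]), np.float64(4.005600106600212e-05)) [0.5514 0.1699 0.137 ] [0.5505 0.1688 0.137 ]
cap top (array([ 0.6136, -0.0766,  0.1344]), np.float64(0.001500744567732856)) [ 0.6126 -0.0781  0.1365] [ 0.6124 -0.076   0.1365]
line [ 0.6345 -0.0759  0.1365] [ 0.6322 -0.0767  0.1365]
[0.5519 0.3187 0.03  ]
[0.4631 0.291  0.03  ]
[ 0.6758 -0.1415  0.03  ]
[ 0.5871 -0.1649  0.03  ]
S [0.5554 0.3152 0.03  ]
S [0.4559 0.2793 0.03  ]
S [ 0.6764 -0.14    0.03  ]
S [ 0.5758 -0.1712  0.03  ]
col [0.6745 0.201  0.23  ] [0.6772 0.2035 0.23  ]
```

```bash
cat >> h.py <<'E'
from scipy.spatial.transform import Rotation as Ro
def yawof(R): return np.degrees(np.arctan2(R[1,2],R[0,2]))
def delta(s,p,yaw):
    R=np.array(s['eef_rot']);d=R.T@(np.array(p)-s['tool_pos'])*1000
    c,n=np.cos(np.radians(yaw)),np.sin(np.radians(yaw))
    G=np.array([[0,-n,c],[0,c,n],[-1,0,0.]])
    return d, Ro.from_matrix(R.T@G).as_rotvec()
def st():
    from plant import robot
    s=robot.get_state()
    print('t %.2f'%s['t'],'pos',s['tool_pos'],'yaw %.2f'%yawof(s['eef_rot']),'J',s['joints'],'F',s['contact_force'],'T',s['ft_torque'],'w %.3f'%s['gripper_width'])
    return s
E
python3 - <<'E'
from h import *
s=st()
print(delta(s,[.613,-.077,.30],122), delta(s,[.184,.544,.30],71.27))
print(np.degrees(np.arctan2(.969,-.249)))
E
```

```text
t 0.15 pos [0.1844 0.5442 0.1909] yaw 71.28 J [70.1304 18.3412 89.6869  0.0009 72.0458 -1.146 ] F [-0.1064  1.1256 -0.5504] T [ 0.0135 -0.0335  0.0226] w 1.000
(array([-108.5239, -605.287 , -450.8932]), array([-0.8853, -0.0012, -0.0006])) (array([-109.0804,    0.3549,   -0.4717]), array([ 0.0001, -0.0013, -0.    ]))
104.41126503275706
```

>>> jog_arm(
  deltas="-20 -10 -8 0 0 0; -50 -30 -24 -0.05 0 0; -80 -55 -42 -0.1 0 0; -110 -80 -60 -0.15 0 0; -120 -105 -80 -0.2 0 0; -120 -130 -100 -0.25 0 0; -120 -155 -118 -0.3 0 0; -120 -180 -135 -0.35 0 0",
)

```text
t: 0.82
tool_pos: [0.3122, 0.3574, 0.3118]
eef_rot: [[0.0, -1.0, -0.026], [0.0, -0.026, 1.0], [-1.0, -0.0, 0.0]]
contact_force: [0.9, 0.8, -0.3]
gripper_width: 1.003
```

```bash
python3 - <<'E'
from h import *
s=st()
print(delta(s,[.60,-.06,.30],122))
E
```

```text
t 0.82 pos [0.3122 0.3574 0.3118] yaw 91.48 J [ 47.4809   5.8799  88.7917  -0.0018  85.2931 -44.0029] F [ 0.8886  0.7556 -0.2517] T [-0.0089 -0.0033 -0.0306] w 1.003
(array([  11.7532, -276.9333, -424.7474]), array([-0.5326,  0.0003,  0.0006]))
```

>>> jog_arm(
  deltas="0 -16 -25 -0.03 0 0; 0 -33 -52 -0.07 0 0; 0 -52 -80 -0.11 0 0; 0 -71 -109 -0.15 0 0; 0 -90 -138 -0.19 0 0; 0 -108 -166 -0.23 0 0; 0 -125 -192 -0.27 0 0; 0 -140 -215 -0.31 0 0",
)

```text
t: 1.48
tool_pos: [0.4573, 0.1453, 0.3113]
eef_rot: [[-0.0, -0.945, -0.328], [-0.0, -0.328, 0.945], [-1.0, 0.0, -0.0]]
contact_force: [0.7, -0.4, -0.1]
gripper_width: 1.001
```

```bash
python3 - <<'E'
from h import *
s=st()
print(delta(s,[.56,-.06,.28],122))
E
```

```text
t 1.48 pos [0.4573 0.1453 0.3113] yaw 109.15 J [ 16.2615   6.4317  88.2299  -0.0111  85.3598 -92.8864] F [ 0.6506 -0.4376 -0.0821] T [-0.0027  0.0025  0.0038] w 1.001
(array([  31.2976,  -29.647 , -227.6183]), array([-0.2243, -0.0001, -0.0004]))
```

>>> jog_arm(
  deltas="5 -8 -20 -0.03 0 0; 10 -17 -48 -0.06 0 0; 18 -26 -78 -0.09 0 0; 26 -36 -108 -0.12 0 0; 34 -46 -138 -0.15 0 0; 42 -56 -166 -0.18 0 0; 48 -65 -192 -0.21 0 0; 50 -72 -215 -0.224 0 0",
)

```text
t: 2.15
tool_pos: [0.5953, -0.034, 0.2596]
eef_rot: [[-0.003, -0.849, -0.529], [0.0, -0.529, 0.849], [-1.0, 0.002, 0.002]]
contact_force: [0.1, 0.5, 0.2]
gripper_width: 1.0
```

```bash
python3 - <<'E'
from h import *
s=st()
print(delta(s,[.613,-.077,.21],122))
E
```

```text
t 2.15 pos [ 0.5953 -0.034   0.2596] yaw 121.95 J [  -4.3707   18.5124   79.5919   -0.0021   82.0555 -126.3201] F [0.1048 0.5393 0.1669] T [ 0.0352 -0.0265  0.0436] w 1.000
(array([ 49.5865,   7.6575, -45.9343]), array([-0.0009,  0.0016, -0.0023]))
```

>>> jog_arm(
  deltas="12 2 -12 0 0 0; 30 5 -30 0 0 0; 44 7 -42 0 0 0; 50 8 -46 0 0.001 -0.002; 50 8 -46 0 0.001 -0.002; 50 8 -46 0 0.001 -0.002",
)

```text
t: 2.65
tool_pos: [0.612, -0.075, 0.2114]
eef_rot: [[0.001, -0.849, -0.529], [0.001, -0.529, 0.849], [-1.0, -0.002, 0.0]]
contact_force: [-0.7, 0.1, 0.3]
gripper_width: 0.998
```

```bash
python3 - <<'E'
from h import *
from plant import robot
s=st(); c=robot.camera("wrist"); c['state']=s
np.save('pics/w1.npy',c,allow_pickle=True); cv2.imwrite('pics/w1.png',c['img'][:,:,::-1])
c=robot.camera("side"); np.save('pics/side1.npy',c,allow_pickle=True); crop(c,230,100,430,270,4,'pics/side1c.png')
E
```

```text
t 2.65 pos [ 0.612  -0.075   0.2114] yaw 121.92 J [  -8.0937   21.4438   82.0214    0.071    76.4581 -130.0274] F [-0.7452  0.1293  0.2934] T [-0.0598 -0.0265 -0.0007] w 0.998
```

View pics/w1.png

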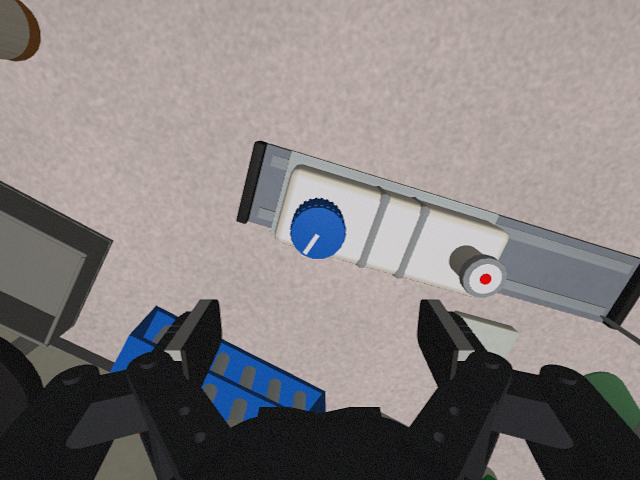

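View pics/side1c.png

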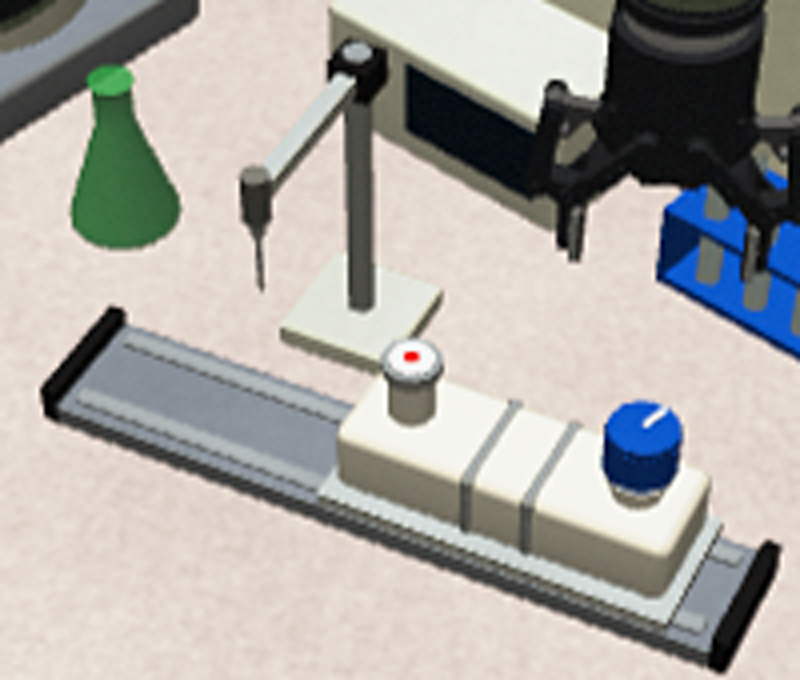

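```bash
cat >> h.py <<'E'
def wcam(c):
    s=c['state'];E=np.eye(4);E[:3,:3]=s['eef_rot'];E[:3,3]=s['tool_pos']
    M=np.linalg.inv(E@c['hand_eye']);return dict(c,R=M[:3,:3],t=M[:3,3])
E
python3 - <<'E'
from h import *
c=wcam(load('w1'));im=c['img'].astype(int)
r,g,b=im[...,0],im[...,1],im[...,2]
m=((b-r>100)&(b>140)).astype(np.uint8); m[:180]=0;m[280:]=0;m[:,:270]=0;m[:,370:]=0
m=cv2.morphologyEx(m,cv2.MORPH_CLOSE,np.ones((9,9)))
m=cv2.morphologyEx(m,cv2.MORPH_OPEN,np.ones((9,9)))
cs,_=cv2.findContours(m,0,1);k=max(cs,key=cv2.contourArea);e=cv2.fitEllipse(k);print(e,cv2.boundingRect(k), 340*.044/(c['R']@np.array([.612,-.075,.1365])+c['t'])[2])
for z in (.1360,.138): print('cap',onz(c,*e[0],z))
w=(r-np.maximum(g,b)>60)[250:310,450:520];yy,xx=np.nonzero(w);p=(xx.mean()+450,yy.mean()+250);print(p,'mark',onz(c,*p,.127))
print('line',onz(c,306,252,.1365))
print('needle proj',proj(c,np.array([.5505,.169,.137])))
crop(c,270,180,370,280,6,'pics/w1c.png')
E
```

```text
((317.833984375, 231.60855102539062), (52.47175216674805, 53.094688415527344), 60.29050064086914) (292, 205, 53, 54) 55.44276078292103
cap [ 0.6128 -0.0758  0.136 ]
cap [ 0.6122 -0.0761  0.138 ]
(np.float64(485.33009708737865), np.float64(278.8252427184466)) mark [0.575  0.0704 0.127 ]
line [ 0.6323 -0.0748  0.1365]
needle proj [597.4458 317.0181]
```

View pics/w1c.png

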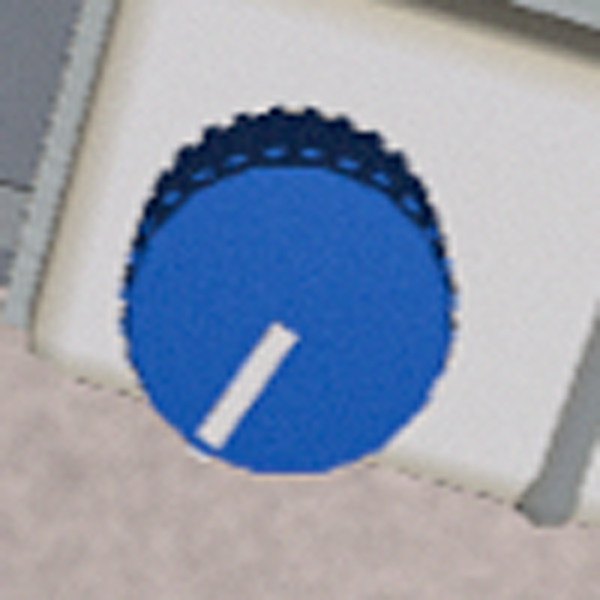

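```bash
python3 - <<'E'
from h import *
s=st()
print(delta(s,[.6125,-.076,.096],122))
E
```

```text
t 2.75 pos [ 0.6127 -0.0747  0.2127] yaw 121.97 J [  -8.0579   21.382    81.9385    0.0618   76.4553 -130.04  ] F [ 0.5101 -0.7229  0.9822] T [-0.0068 -0.0295  0.006 ] w 1.001
(array([116.6694,   1.2684,  -0.7515]), array([-0.0006, -0.0017,  0.0037]))
```

```bash
cat > cmd.py <<'E'
from h import *
a=np.radians(70.13+1.146);c,n=np.cos(a),np.sin(a)
P=np.array([.185,.545,.192]);R=np.array([[0,-n,c],[0,c,n],[-1,0,0.]])
for l in open('moves.txt'):
    v=np.array(l.split(),float); P=P+R@v[:3]/1000; R=R@Ro.from_rotvec(v[3:]).as_matrix()
E
cat > moves.txt <<'E'
-120 -180 -135 -0.35 0 0
-120 0 0 0 0 0
E
cat > moves.txt <<'E'
-120 -180 -135 -0.35 0 0
0 -140 -215 -0.31 0 0
50 -72 -215 -0.224 0 0
50 8 -46 0 0.001 -0.002
E
python3 - <<'E'
from cmd import *
print(P,R,yawof(R))
s=dict(eef_rot=R,tool_pos=P)
print(delta(s,[.6125,-.0758,.096],122))
c=load('w1');c['state']=s;c=wcam(c)
print(onz(c,317.83,231.61,.1365),onz(c,485.33,278.8,.127))
E
```

```text
[ 0.613  -0.0752  0.212 ] [[ 0.0022 -0.8487 -0.5288]
 [ 0.0002 -0.5288  0.8487]
 [-1.     -0.002  -0.001 ]] 121.9254117937805
(array([115.9985,   0.9453,  -0.1127]), array([-0.0013, -0.001 ,  0.002 ]))
[ 0.6138 -0.0761  0.1365] [0.576  0.0704 0.127 ]
```

>>> jog_arm(
  deltas="15 0 0 0 0 0; 40 0.3 -0.5 0 -0.001 0.002; 65 0.3 -0.5 0 -0.001 0.002; 90 0.3 -0.5 0 -0.001 0.002; 106 0.3 -0.5 0 -0.001 0.002; 116 0.3 -0.5 0 -0.001 0.002; 116 0.3 -0.5 0 -0.001 0.002",
)

```text
t: 3.33
tool_pos: [0.6118, -0.0754, 0.0942]
eef_rot: [[-0.003, -0.848, -0.529], [0.001, -0.529, 0.848], [-1.0, 0.002, 0.002]]
contact_force: [0.0, 0.0, -0.2]
gripper_width: 0.997
```

```bash
echo "116 0.3 -0.5 0 -0.001 0.002" >> moves.txt; python3 - <<'E'
from cmd import *
from plant import robot
s=st();print(P,yawof(R)); c=robot.camera("wrist"); c['state']=dict(eef_rot=R,tool_pos=P)
np.save('pics/w2.npy',c,allow_pickle=True); cv2.imwrite('pics/w2.png',c['img'][:,:,::-1])
c=robot.camera("side"); np.save('pics/side2.npy',c,allow_pickle=True); crop(c,230,100,430,270,4,'pics/side2c.png')
E
```

```text
t 3.33 pos [ 0.6118 -0.0754  0.0942] yaw 121.97 J [  -8.0988   26.2244   91.9181    0.0143   62.0226 -130.0757] F [ 0.028   0.0037 -0.2188] T [-0.009  -0.0148 -0.0433] w 0.997
[ 0.6133 -0.0758  0.096 ] 121.92546908956477
```

View pics/w2.png

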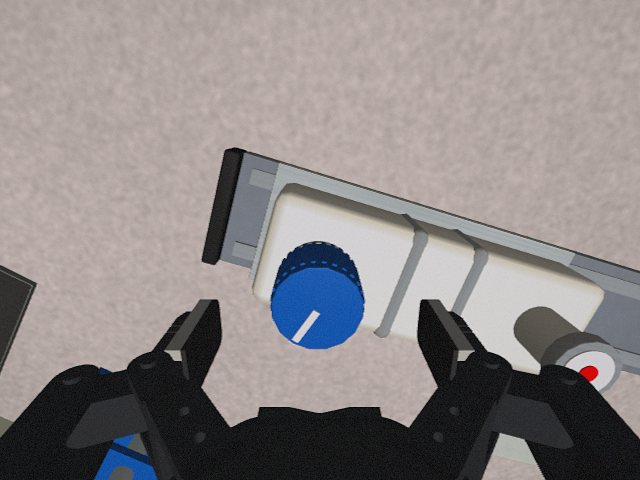

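View pics/side2c.png

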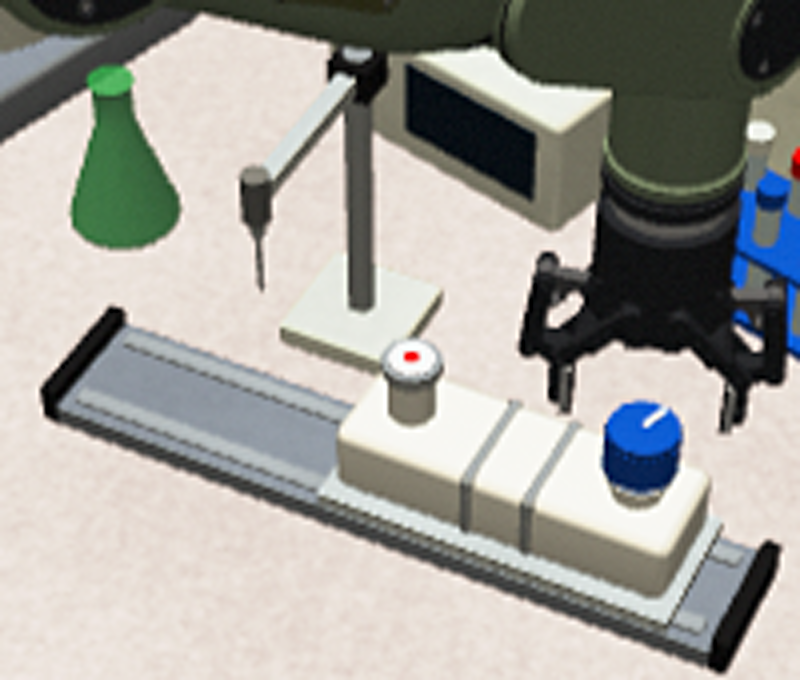

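```bash
python3 - <<'E'
from cmd import *
S=load('side2');cc=lambda x0,y0,x,y:((x+.5)/4-.5+x0,(y+.5)/4-.5+y0)
print(onz(S,*cc(230,100,647,418),.109))
for X in ([.6125,-.076,.109],[.6125,-.076,.137]): 
    print((proj(S,np.array(X))-[230,100])*4)
c=wcam(load('w2'));im=c['img'].astype(int);r,g,b=im[...,0],im[...,1],im[...,2]
m=((b-r>100)&(b>140)).astype(np.uint8); m[:240]=0;m[360:]=0;m[:,:260]=0;m[:,380:]=0
m=cv2.morphologyEx(m,cv2.MORPH_CLOSE,np.ones((13,13)));m=cv2.morphologyEx(m,cv2.MORPH_OPEN,np.ones((13,13)))
k=max(cv2.findContours(m,0,1)[0],key=cv2.contourArea);e=cv2.fitEllipse(k);print(e)
print(onz(c,*e[0],.1365), P)
E
```

```text
[ 0.6451 -0.0572  0.109 ]
[636.8043 461.4627]
[640.5412 428.2641]
((317.00439453125, 304.9477233886719), (86.27552795410156, 91.75811004638672), 90.08641052246094)
[ 0.6143 -0.0764  0.1365] [ 0.6133 -0.0758  0.096 ]
```

```bash
python3 - <<'E'
from cmd import *
S=load('side2')
print(-S['R'].T@S['t'])
for k in (.045,-.045,.057,-.057):
  for z in (.109,.145): 
    print(k,z,(proj(S,np.array([.6133,-.0758,z])+k*np.array([-.529,.848,0]))-[230,100])*4)
S=load('side2');crop(S,340,150,430,240,8,'pics/side2d.png')
E
```

```text
[-0.1767 -0.5921  1.1018]
0.045 0.109 [561.251  451.1479]
0.045 0.145 [564.5304 408.2425]
-0.045 0.109 [714.0686 470.0335]
-0.045 0.145 [720.485  427.1821]
0.057 0.109 [541.0482 448.6512]
0.057 0.145 [543.9164 405.7391]
-0.057 0.109 [734.6189 472.5732]
-0.057 0.145 [741.4607 429.7294]
```

View pics/side2d.png

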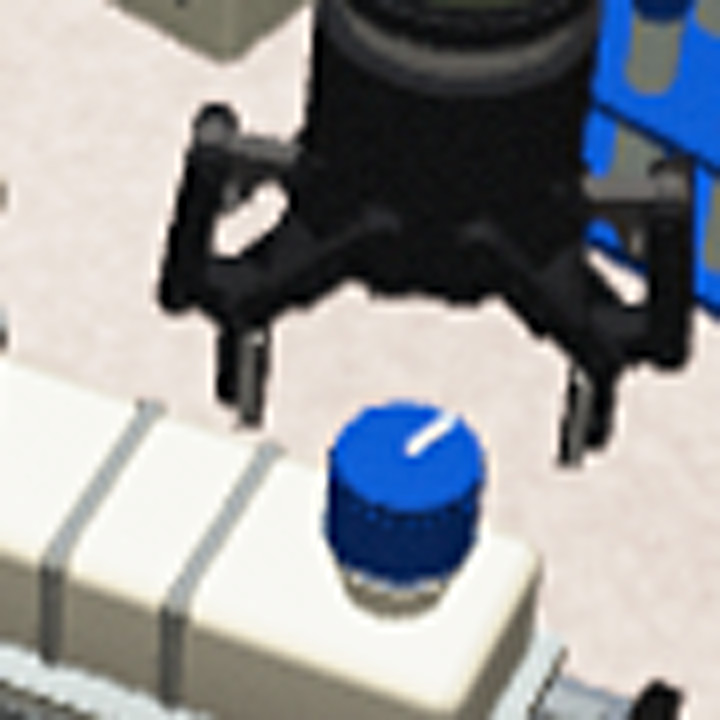

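```bash
python3 - <<'E'
from cmd import *
crop(load('w2'),150,270,490,420,2.3,'pics/w2c.png')
S=load('side2');c=wcam(load('w2'))
q=lambda x,y:((x+.5)/8-.5+340,(y+.5)/8-.5+150)
for sp,wp in ((q(248,422),(430,300)),(q(568,465),(208,300))):
    X,g=tri(S,sp,c,wp); print(X,g,'tool',R.T@(X-P))
E
```

```text
[ 0.579  -0.0441  0.1561] 0.0007803094340341214 tool [-0.0601  0.0123  0.0451]
[ 0.6281 -0.1207  0.1536] 0.00019270147303767892 tool [-0.0576  0.0112 -0.0459]
```

View pics/w2c.png

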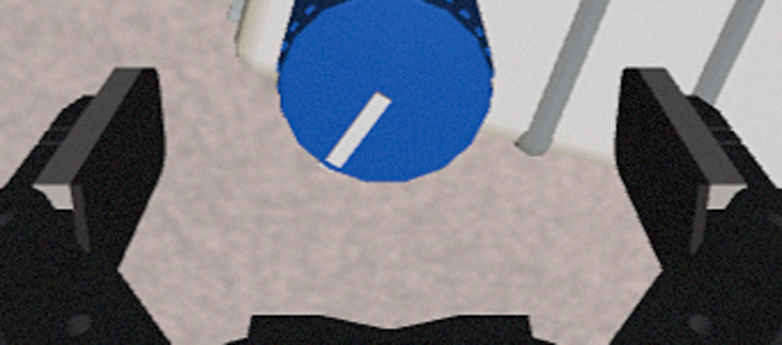

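>>> jog_arm(
  deltas="5 0 0 0 0 0; 12 0 0 0 0 0; 20 0 0 0 0 0; 20 0 0 0 0 0",
)

```text
t: 3.77
tool_pos: [0.6117, -0.0761, 0.0739]
eef_rot: [[-0.003, -0.849, -0.529], [0.0, -0.529, 0.849], [-1.0, 0.002, 0.002]]
contact_force: [-0.5, -0.0, 0.6]
gripper_width: 0.999
```

```bash
echo "20 0 0 0 0 0" >> moves.txt; python3 - <<'E'
from cmd import *
from plant import robot
s=st();print(P,yawof(R)); c=robot.camera("wrist"); c['state']=dict(eef_rot=R,tool_pos=P)
np.save('pics/w3.npy',c,allow_pickle=True); w=c['img'][150:450,120:520,::-1]
c=robot.camera("side"); np.save('pics/side3.npy',c,allow_pickle=True); d=cv2.resize(c['img'][150:250,340:440,::-1],(300,300),interpolation=2)
cv2.imwrite('pics/m3.png',np.hstack([w,d]))
E
```

```text
t 3.77 pos [ 0.6117 -0.0761  0.0739] yaw 121.92 J [  -8.1598   27.2944   93.3468    0.0063   59.5179 -130.0851] F [-0.4778 -0.0158  0.621 ] T [-0.0133  0.0408  0.0479] w 0.999
[ 0.6133 -0.0758  0.076 ] 121.92546908956477
```

View pics/m3.png

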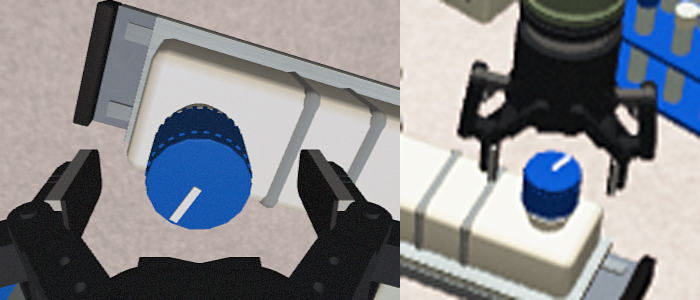

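>>> jog_arm(
  deltas="5 0 0 0 0 0; 10 0 0 0 0 0; 15 0 0 0 0 0; 20 0 0 0 0 0; 26 0 0 0 0 0; 26 0 0 0 0 0",
)

```text
t: 4.37
tool_pos: [0.6118, -0.076, 0.0479]
eef_rot: [[-0.003, -0.849, -0.529], [0.0, -0.529, 0.849], [-1.0, 0.002, 0.002]]
contact_force: [0.1, 0.5, 0.6]
gripper_width: 1.0
```

```bash
echo "26 0 0 0 0 0" >> moves.txt; python3 - <<'E'
from cmd import *
from plant import robot
s=st();print(P,yawof(R)); c=robot.camera("wrist"); c['state']=dict(eef_rot=R,tool_pos=P)
np.save('pics/w4.npy',c,allow_pickle=True); w=c['img'][150:450,120:520,::-1]
c=robot.camera("side"); np.save('pics/side4.npy',c,allow_pickle=True); d=cv2.resize(c['img'][150:250,340:440,::-1],(300,300),interpolation=2)
cv2.imwrite('pics/m4.png',np.hstack([w,d]))
E
```

```text
t 4.37 pos [ 0.6118 -0.076   0.0479] yaw 121.93 J [  -8.156    28.7836   95.0299    0.0065   56.3456 -130.0862] F [0.0746 0.5455 0.6153] T [ 0.0235 -0.0224 -0.0009] w 1.000
[ 0.6133 -0.0758  0.05  ] 121.92546908956477
```

View pics/m4.png

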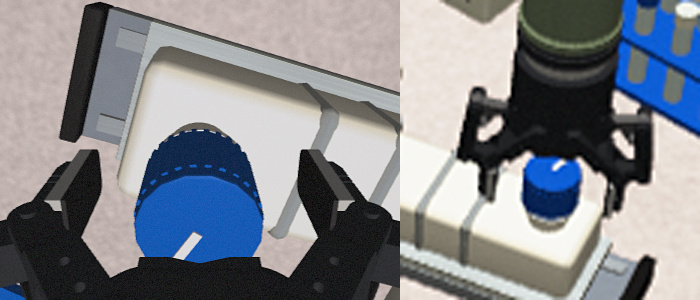

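```bash
python3 - <<'E'
from cmd import *
S=load('side4');crop(S,350,180,430,240,10,'pics/s4d.png')
for k,y in ((.045,0.011),(.045,-.011),(-.045,0.011),(-.045,-.011)):
  for z in (.10,.11,.12): 
    X=np.array([.6133,-.0758,z])+R@[0,y,k]; print(k,y,z,(proj(S,X)-[350,180])*10)
E
```

```text
0.045 0.011 0.1 [195.2301 387.4922]
0.045 0.011 0.11 [197.4316 358.4475]
0.045 0.011 0.12 [199.6575 329.0796]
0.045 -0.011 0.1 [206.7931 320.7312]
0.045 -0.011 0.11 [209.035  291.6231]
0.045 -0.011 0.12 [211.3016 262.1945]
-0.045 0.011 0.1 [577.5011 435.3474]
-0.045 0.011 0.11 [581.8509 406.3482]
-0.045 0.011 0.12 [586.2494 377.0237]
-0.045 -0.011 0.1 [585.1655 367.5867]
-0.045 -0.011 0.11 [589.512  338.5175]
-0.045 -0.011 0.12 [593.9066 309.1259]
```

View pics/s4d.png

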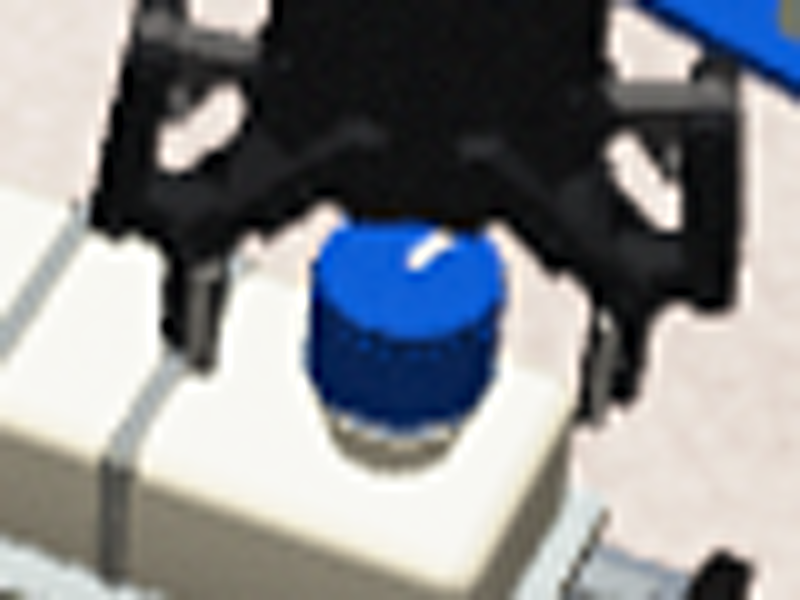

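>>> jog_arm(
  deltas="0 0 0 0 0 0; 0 0 0 0 0 0; 0 0 0 0 0 0; 0 0 0 0 0 0; 0 0 0 0 0 0; 0 0 0 0 0 0; 0 0 0 0 0 0; 0 0 0 0 0 0",
  hand=0,
  force=40,
)

```text
t: 5.13
tool_pos: [0.6129, -0.0761, 0.05]
eef_rot: [[0.0, -0.849, -0.529], [0.0, -0.529, 0.849], [-1.0, -0.001, -0.0]]
contact_force: [-1.3, 0.7, 4.3]
gripper_width: 0.503
```

```bash
python3 - <<'E'
from cmd import *
from plant import robot
s=st();print(P,yawof(R)); c=robot.camera("wrist"); c['state']=dict(eef_rot=R,tool_pos=P)
np.save('pics/w5.npy',c,allow_pickle=True); w=c['img'][150:450,120:520,::-1]
c=robot.camera("side"); np.save('pics/side5.npy',c,allow_pickle=True); d=cv2.resize(c['img'][150:250,340:440,::-1],(300,300),interpolation=2)
cv2.imwrite('pics/m5.png',np.hstack([w,d]))
E
```

```text
t 5.13 pos [ 0.6129 -0.0761  0.05  ] yaw 121.93 J [  -8.1503   28.6586   94.9035    0.018    56.4117 -130.0855] F [-1.2629  0.7039  4.3244] T [0.1103 0.1968 0.0137] w 0.503
[ 0.6133 -0.0758  0.05  ] 121.92546908956477
```

View pics/m5.png

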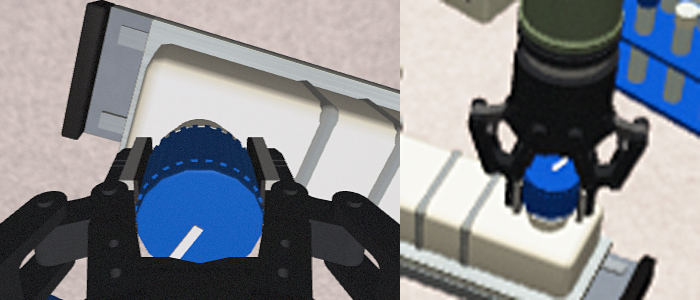

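>>> jog_arm(
  deltas="0 -1 3.2 0 0 0; 0 -3 9.5 0 0 0; 0 -6 19 0 0 0; 0 -9.3 29.5 0 0 0; 0 -12.6 40 0 0 0; 0 -15.7 50 0 0 0; 0 -18.9 60 0 0 0; 0 -22 70 0 0 0",
)

```text
t: 5.9
tool_pos: [0.5943, -0.007, 0.0499]
eef_rot: [[0.0, -0.848, -0.529], [-0.004, -0.529, 0.848], [-1.0, 0.002, -0.003]]
contact_force: [-2.2, -6.3, 6.1]
gripper_width: 0.512
```

```bash
echo "0 -22 70 0 0 0" >> moves.txt; python3 - <<'E'
from cmd import *
from plant import robot
s=st();print(P,yawof(R))
d={}
for n in ("side","top","wrist"):
    c=robot.camera(n); c['state']=dict(eef_rot=R,tool_pos=P); np.save(f'pics/{n}6.npy',c,allow_pickle=True);d[n]=c
a=cv2.resize(d['side']['img'][120:250,250:420,::-1],None,fx=2.2,fy=2.2,interpolation=2)
b=cv2.resize(d['top']['img'][150:250,230:360,::-1],(372,286),interpolation=2)
cv2.imwrite('pics/m6.png',np.hstack([a,b]))
cv2.imwrite('pics/w6.png',d['wrist']['img'][:,:,::-1])
E
```

```text
t 5.90 pos [ 0.5943 -0.007   0.0499] yaw 121.97 J [  -1.6563   26.8599   98.2133   -0.2527   54.914  -123.4792] F [-2.1549 -6.3451  6.1412] T [-0.9782  0.3374 -0.0835] w 0.512
[ 0.5949 -0.0047  0.05  ] 121.92546908956477
```

View pics/m6.png

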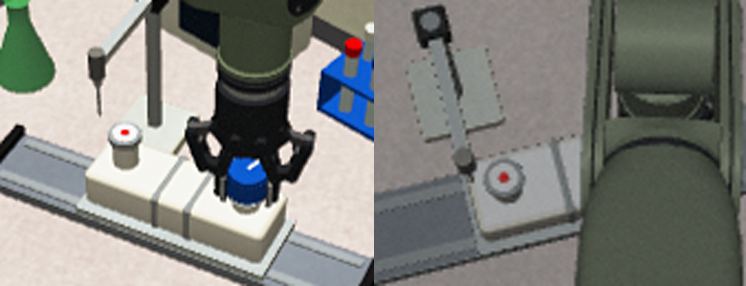

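View pics/w6.png

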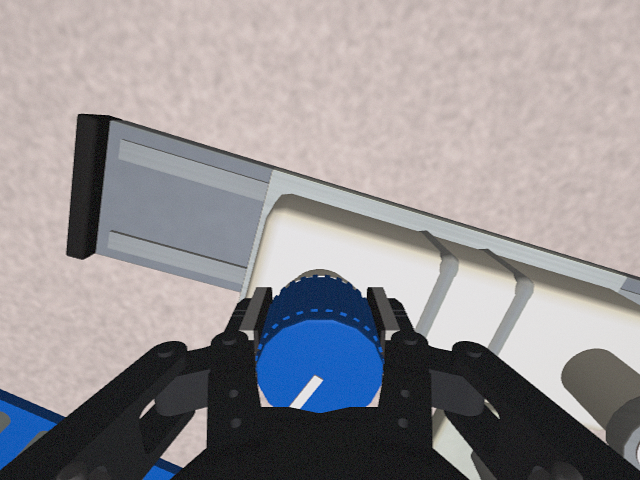

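Drag works. Now measure the mark and needle again in top and side views.

```bash
cat >> h.py <<'E'
def cen(c,x0,y0,x1,y1):
    im=c['img'].astype(float);r,g,b=im[...,0],im[...,1],im[...,2];q=r-np.maximum(g,b)
    w=np.where(q>40,q,0)[y0:y1,x0:x1];yy,xx=np.mgrid[y0:y1,x0:x1]
    return np.array([(w*xx).sum()/w.sum(),(w*yy).sum()/w.sum()]),w.sum()
RD=np.array([np.cos(np.radians(104.5)),np.sin(np.radians(104.5))])
def report(S,T,sb,tb,ns=(295.125,172.375),nt=(263.875,212.375)):
    ps,_=cen(S,*sb);pt,_=cen(T,*tb);print('px',ps,pt)
    for n,c,p,q in (('side',S,ps,ns),('top',T,pt,nt)):
        d=(onz(c,*q,.137)-onz(c,*p,.127))[:2]*1000
        print(n,'along %.1f lateral %.1f'%(d@RD,d@[RD[1],-RD[0]]))
    m,g=tri(S,ps,T,pt);n,_=tri(S,ns,T,nt);d=(n-m)[:2]*1000
    print('tri',m,g,n,'along %.1f lateral %.1f'%(d@RD,d@[RD[1],-RD[0]]))
E
python3 - <<'E'
from h import *
S=load('side6');T=load('top6')
report(S,T,(295,165,320,195),(265,200,285,222))
report(load('side0'),load('top0'),(325,180,345,200),(290,195,315,215))
crop(S,280,150,320,200,12,'pics/s6n.png');crop(T,250,190,290,230,15,'pics/t6n.png')
E
```

```text
px [306.3295 179.6665] [274.8642 211.6459]
side along 31.5 lateral 1.0
top along 29.1 lateral 2.4
tri [0.5565 0.1392 0.1278] 0.002675601589719135 [0.5502 0.1686 0.1386] along 30.1 lateral 1.3
px [332.4111 188.7799] [301.1931 205.0204]
side along 102.6 lateral 0.3
top along 102.8 lateral 1.2
tri [0.5746 0.0688 0.1297] 0.0003071561896278749 [0.5502 0.1686 0.1386] along 102.8 lateral 1.4
```

View pics/s6n.png

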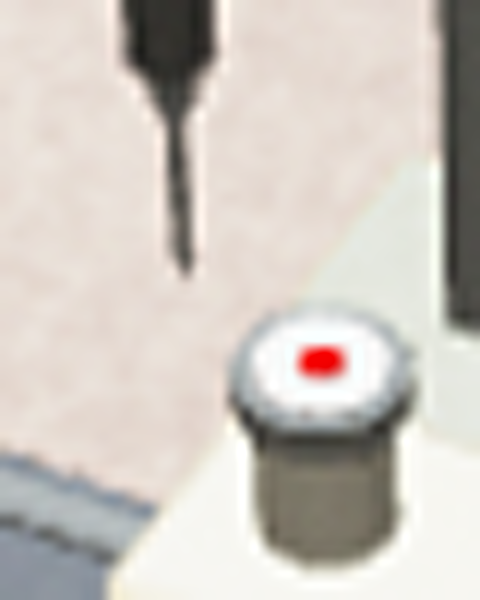

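View pics/t6n.png

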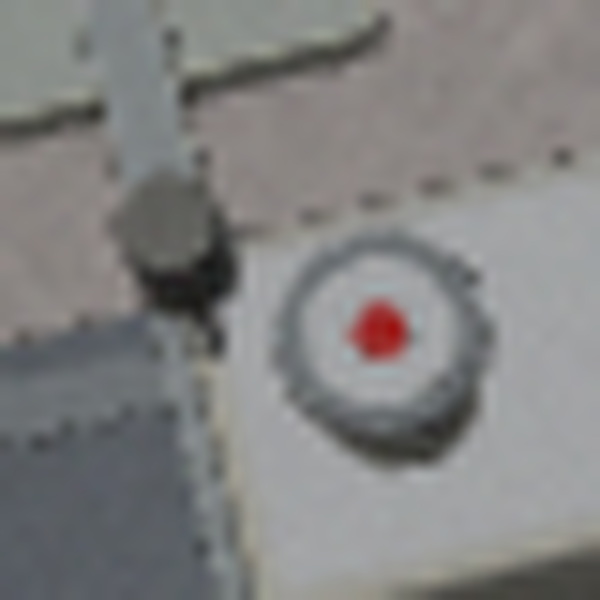

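>>> jog_arm(
  deltas="0 -1 3.2 0 0 0; 0 -3 9.5 0 0 0; 0 -5.5 17.5 0 0 0; 0 -7.5 24 0 0 0; 0 -8.8 28 0 0 0; 0 -8.8 28 0 0 0; 0 -8.8 28 0 0 0",
)

```text
t: 6.63
tool_pos: [0.5863, 0.0225, 0.0499]
eef_rot: [[-0.001, -0.848, -0.529], [-0.001, -0.529, 0.848], [-1.0, 0.002, -0.0]]
contact_force: [-3.4, -1.7, 7.7]
gripper_width: 0.508
```

```bash
echo "0 -8.8 28 0 0 0" >> moves.txt; cat > look.py <<'E'
import sys
from cmd import *
from plant import robot
k=sys.argv[1]
s=st();print(P,yawof(R))
d={}
for n in ("side","top","wrist"):
    c=robot.camera(n); c['state']=dict(eef_rot=R,tool_pos=P); np.save(f'pics/{n}{k}.npy',c,allow_pickle=True);d[n]=c
report(d['side'],d['top'],(280,160,312,190),(250,200,275,225))
a=cv2.resize(d['side']['img'][150:200,275:325,::-1],(390,390),interpolation=2)
b=cv2.resize(d['top']['img'][190:230,245:285,::-1],(390,390),interpolation=2)
cv2.imwrite(f'pics/m{k}.png',np.hstack([a,b]))
cv2.imwrite(f'pics/w{k}.png',cv2.resize(d['wrist']['img'][250:430,200:440,::-1],None,fx=3,fy=3,interpolation=2))
E
python3 look.py 7
```

```text
t 6.63 pos [0.5863 0.0225 0.0499] yaw 121.96 J [   1.1256   26.3178   99.2001   -0.0952   54.5635 -120.7749] F [-3.4079 -1.7208  7.6837] T [-0.2903  0.5081 -0.0329] w 0.508
[0.5876 0.0237 0.05  ] 121.92546908956477
px [295.3025 175.7339] [264.7206 214.2   ]
side along 0.6 lateral 1.1
top along 0.8 lateral 2.8
tri [0.5476 0.1667 0.1302] 0.000988426493943718 [0.5502 0.1686 0.1386] along 1.2 lateral 2.9
```

View pics/m7.png

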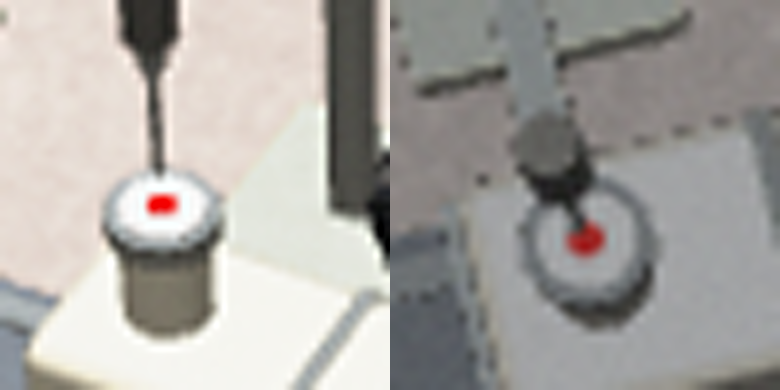

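View pics/w7.png

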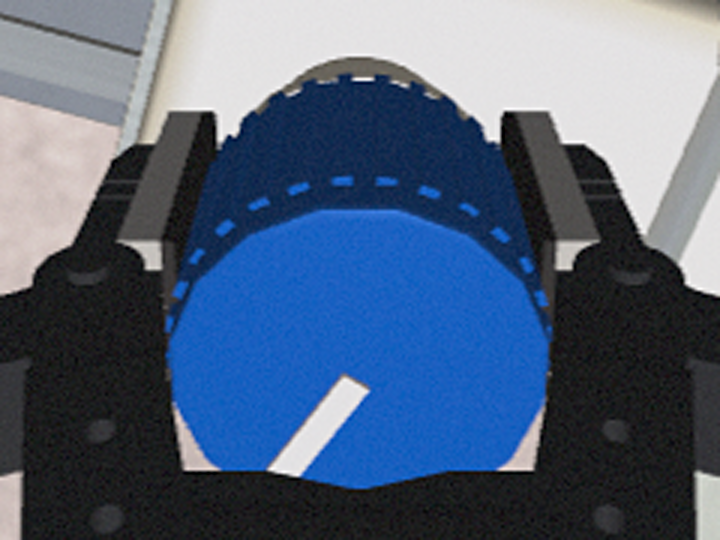

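```bash
cat > capc.py <<'E'
import sys
from cmd import *
c=load('wrist'+sys.argv[1]);im=c['img'].astype(int);r,g,b=im[...,0],im[...,1],im[...,2]
ztop=float(sys.argv[2])
m=((b-r>100)&(b>140)).astype(np.uint8);m[:,:250]=0;m[:,390:]=0;m[:280]=0
m=cv2.morphologyEx(m,cv2.MORPH_CLOSE,np.ones((15,15)));m=cv2.morphologyEx(m,cv2.MORPH_OPEN,np.ones((21,21)))
k=max(cv2.findContours(m,0,1)[0],key=cv2.contourArea)[:,0,:].astype(float)
w=wcam(c)
R0=np.array(c['state']['eef_rot']);P0=np.array(c['state']['tool_pos'])
k=k[(k[:,1]<395)]
q=np.array([R0.T@(onz(w,*p,ztop)-P0) for p in k])*1000
y,z=q[:,1],q[:,2]
from scipy.optimize import least_squares
f=least_squares(lambda a:np.hypot(y-a[0],z-a[1])-a[2],[0,0,22],loss='soft_l1')
print('cap centre in tool (y,z), r, mm',f.x,'rms',np.sqrt(np.mean(f.fun**2)),len(k))
wh=(r>190)&(b>190)&(g>190)&(m>0)
ys,xs=np.nonzero(wh)
if len(ys)>10:
    l=np.array([R0.T@(onz(w,a,b_,ztop)-P0) for a,b_ in zip(xs,ys)])*1000
    v=l[:,1:].mean(0)-f.x[:2]; print('line dir in tool from z-axis deg',np.degrees(np.arctan2(v[0],v[1])), 'world yaw',np.degrees(np.arctan2(*(R0[:2,1:]@v)[::-1])),len(ys))
E
python3 capc.py 7 .1365; python3 capc.py 7 .138;python3 capc.py 6 .1365;python3 capc.py 5 .1365 2>/dev/null; ls pics | grep wrist
```

```text
cap centre in tool (y,z), r, mm [ 1.5857  0.0289 21.6292] rms 0.45144221222658804 262
line dir in tool from z-axis deg -113.25069630200421 world yaw 8.674772787560565 351
cap centre in tool (y,z), r, mm [ 2.7909  0.0264 21.2933] rms 0.4444236564609635 262
line dir in tool from z-axis deg -113.25163006311762 world yaw 8.673839026447155 351
cap centre in tool (y,z), r, mm [ 1.5341  0.0823 21.6307] rms 0.4642101208116693 263
line dir in tool from z-axis deg -113.21812908809281 world yaw 8.707340001471964 347
wrist0.npy
wrist0.png
wrist6.npy
wrist7.npy
```

>>> jog_arm(
  deltas="0 -0.2 0.6 0 0 0; 0 -0.2 0.6 0 0 0; 0 -0.2 0.6 0 0 0; 0 -0.2 0.6 0 0 0",
)

```text
t: 7.12
tool_pos: [0.5863, 0.0226, 0.0499]
eef_rot: [[-0.001, -0.848, -0.529], [-0.002, -0.529, 0.848], [-1.0, 0.002, -0.001]]
contact_force: [-4.3, -3.3, 6.6]
gripper_width: 0.504
```

>>> jog_arm(
  deltas="0.05 0 -0.05 0.05 0 0; 0.15 0.01 -0.15 0.15 0 0; 0.24 0.03 -0.25 0.25 0 0; 0.33 0.06 -0.34 0.35 0 0; 0.43 0.1 -0.43 0.45 0 0; 0.52 0.15 -0.52 0.55 0 0; 0.57 0.17 -0.56 0.6 0 0; 0.57 0.17 -0.56 0.6 0 0",
)

```text
t: 7.78
tool_pos: [0.586, 0.0237, 0.0493]
eef_rot: [[-0.002, -0.999, 0.045], [0.001, 0.045, 0.999], [-1.0, 0.002, 0.001]]
contact_force: [-3.7, 1.0, 6.7]
gripper_width: 0.504
```

```bash
echo "0 -0.2 0.6 0 0 0
0.57 0.17 -0.56 0.6 0 0" >> moves.txt; python3 look.py 8; python3 capc.py 8 .1355
```

```text
t 7.78 pos [0.586  0.0237 0.0493] yaw 87.43 J [  1.1697  26.3506  99.2458   0.0493  54.5256 -86.2937] F [-3.663   1.0214  6.7383] T [ 0.1796  0.6191 -0.1078] w 0.504
[0.5876 0.0237 0.0494] 87.54800138171537
px [295.3076 175.7304] [264.7236 214.1942]
side along 0.6 lateral 1.1
top along 0.8 lateral 2.8
tri [0.5476 0.1667 0.1302] 0.0009853302797491002 [0.5502 0.1686 0.1386] along 1.2 lateral 2.9
cap centre in tool (y,z), r, mm [ 1.0477 -0.3445 21.7356] rms 0.4586181900421758 264
line dir in tool from z-axis deg -113.19519340980266 world yaw -25.647192028087275 346
```

View pics/m8.png

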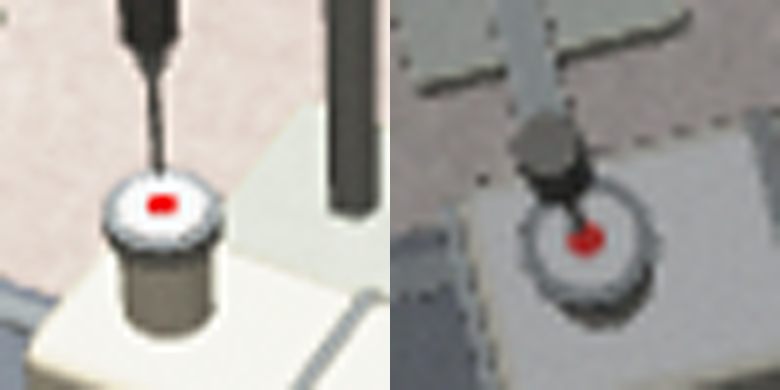

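View pics/w8.png

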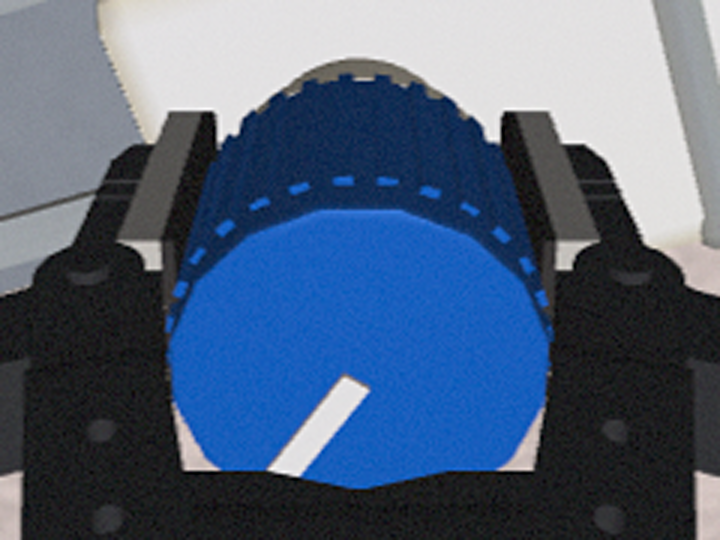

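>>> jog_arm(
  deltas="0.05 0 -0.05 0.05 0 0; 0.15 0.01 -0.15 0.15 0 0; 0.24 0.03 -0.25 0.25 0 0; 0.33 0.06 -0.34 0.35 0 0; 0.43 0.1 -0.43 0.45 0 0; 0.52 0.15 -0.52 0.55 0 0; 0.57 0.17 -0.56 0.6 0 0; 0.57 0.17 -0.56 0.6 0 0",
)

```text
t: 8.6
tool_pos: [0.5866, 0.0241, 0.0487]
eef_rot: [[-0.0, -0.799, 0.601], [0.002, 0.601, 0.799], [-1.0, 0.002, 0.001]]
contact_force: [-2.7, 4.5, 6.0]
gripper_width: 0.504
```

>>> jog_arm(
  deltas="0.05 0 -0.05 0.05 0 0; 0.15 0.01 -0.15 0.15 0 0; 0.24 0.03 -0.25 0.25 0 0; 0.33 0.06 -0.34 0.35 0 0; 0.43 0.1 -0.43 0.45 0 0; 0.52 0.15 -0.52 0.55 0 0; 0.57 0.17 -0.56 0.6 0 0; 0.57 0.17 -0.56 0.6 0 0",
)

```text
t: 9.27
tool_pos: [0.5878, 0.0241, 0.0483]
eef_rot: [[0.003, -0.32, 0.947], [0.003, 0.947, 0.32], [-1.0, 0.002, 0.004]]
contact_force: [0.7, 5.4, 3.4]
gripper_width: 0.505
```

```bash
echo "0.57 0.17 -0.56 0.6 0 0
0.57 0.17 -0.56 0.6 0 0" >> moves.txt; python3 look.py 9; python3 capc.py 9 .1345
```

```text
t 9.27 pos [0.5878 0.0241 0.0483] yaw 18.65 J [  1.1376  26.4163  99.3082   0.1879  54.0995 -17.6268] F [0.681  5.4067 3.4209] T [ 0.7594 -0.1175 -0.0615] w 0.505
[0.5869 0.0228 0.0483] 18.793065966016595
px [295.7809 175.9599] [265.4168 213.8975]
side along 2.0 lateral 1.3
top along 2.8 lateral 2.4
tri [0.5482 0.1651 0.1302] 0.00020528385605473028 [0.5502 0.1686 0.1386] along 2.9 lateral 2.8
cap centre in tool (y,z), r, mm [ 0.3556 -0.4695 21.6549] rms 0.4563751469226424 266
line dir in tool from z-axis deg -113.0982779699707 world yaw -94.3052120039541 319
```

View pics/w9.png

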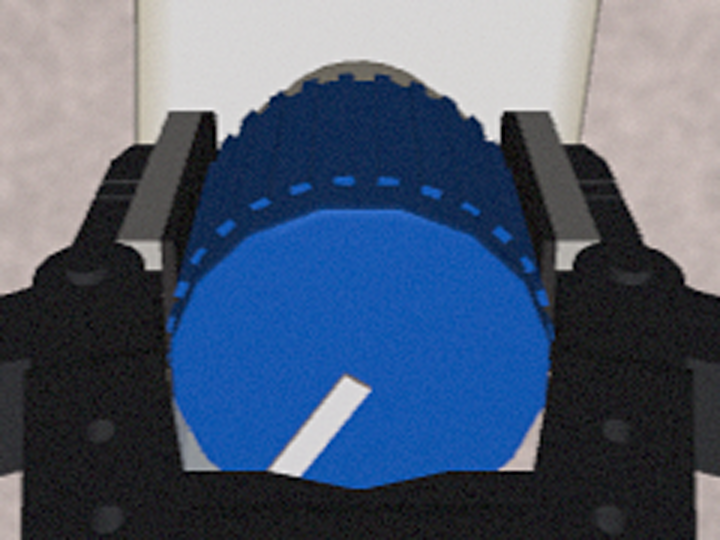

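>>> jog_arm(
  deltas="0 1.5 0.1 0 0 0; 0 3 0.2 0 0 0; 0 4.5 0.3 0 0 0; 0 4.5 0.3 0 0 0; 0 4.5 0.3 0 0 0",
)

```text
t: 9.83
tool_pos: [0.5874, 0.0259, 0.0483]
eef_rot: [[0.004, -0.322, 0.947], [-0.001, 0.947, 0.322], [-1.0, -0.003, 0.004]]
contact_force: [4.0, -2.7, 2.3]
gripper_width: 0.506
```

```bash
echo "0 4.5 0.3 0 0 0" >> moves.txt; python3 look.py 10
```

```text
t 9.83 pos [0.5874 0.0259 0.0483] yaw 18.81 J [  1.4537  26.3522  99.4175  -0.1085  53.9796 -17.2929] F [ 3.9837 -2.6632  2.2634] T [-0.4846 -0.5208 -0.0789] w 0.506
[0.5857 0.0272 0.0483] 18.793065966016595
px [295.2073 175.7399] [264.6919 214.1978]
side along 0.4 lateral 1.2
top along 0.7 lateral 2.8
tri [0.5476 0.1669 0.1302] 0.000800619699751467 [0.5502 0.1686 0.1386] along 1.0 lateral 3.0
```

View pics/m10.png

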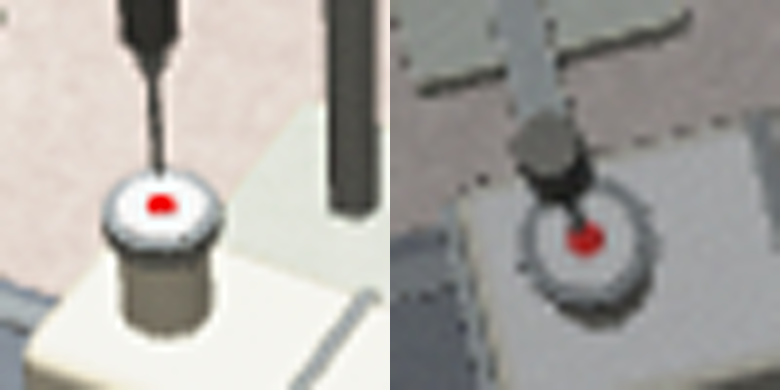

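>>> jog_arm(
  deltas="0.05 0 0 0.05 0 0; 0.1 0 0 0.11 0 0; 0.17 0 0 0.18 0 0; 0.24 0 0 0.25 0 0; 0.3 0 0 0.32 0 0; 0.38 0 0 0.4 0 0; 0.38 0 0 0.4 0 0",
)

```text
t: 10.57
tool_pos: [0.5882, 0.026, 0.0479]
eef_rot: [[0.006, 0.074, 0.997], [-0.001, 0.997, -0.074], [-1.0, -0.001, 0.006]]
contact_force: [6.7, -3.5, 1.8]
gripper_width: 0.506
```

```bash
echo "0.38 0 0 0.4 0 0" >> moves.txt; python3 look.py 11;python3 capc.py 11 .134; python3 -c "
from plant import robot;print(robot.get_state()['tau'])"
```

```text
t 10.57 pos [0.5882 0.026  0.0479] yaw -4.26 J [ 1.4534 26.3942 99.4067 -0.0931 53.8543  5.7683] F [ 6.713  -3.4649  1.7885] T [-0.3856 -0.8382 -0.1073] w 0.506
[0.5857 0.0272 0.0479] -4.125245839216328
px [295.2084 175.7395] [264.6951 214.1978]
side along 0.4 lateral 1.2
top along 0.7 lateral 2.8
tri [0.5476 0.1669 0.1302] 0.0007982132019128564 [0.5502 0.1686 0.1386] along 1.1 lateral 3.0
cap centre in tool (y,z), r, mm [-0.014  -0.1263 21.5934] rms 0.4725349988861065 262
line dir in tool from z-axis deg -112.9085834036324 world yaw -117.03382924284875 311
[  1.74242053 -44.10215735 -15.67776561   0.60184579   1.69139933
  -0.06526827]
```

>>> jog_arm(
  deltas="0.05 0.1 0.4 0.05 0 0; 0.1 0.2 0.8 0.1 0 0; 0.15 0.3 1.2 0.16 0 0; 0.21 0.5 1.6 0.22 0 0; 0.28 0.6 2 0.3 0 0; 0.28 0.6 2 0.3 0 0",
)

```text
t: 11.22
tool_pos: [0.5887, 0.0258, 0.0476]
eef_rot: [[0.003, 0.365, 0.931], [-0.002, 0.931, -0.365], [-1.0, -0.001, 0.003]]
contact_force: [2.9, -4.5, 3.6]
gripper_width: 0.503
```

```bash
echo "0.28 0.6 2 0.3 0 0" >> moves.txt; python3 look.py 12;python3 capc.py 12 .134; python3 -c "
from plant import robot;print(robot.get_state()['tau'])"
```

```text
t 11.22 pos [0.5887 0.0258 0.0476] yaw -21.43 J [ 1.4712 26.5409 99.1997 -0.1556 54.1048 22.9953] F [ 2.861  -4.4684  3.6472] T [-0.612  -0.3681 -0.0712] w 0.503
[0.5878 0.0276 0.0476] -21.31397969314102
px [295.2078 175.7419] [264.6882 214.1996]
side along 0.4 lateral 1.2
top along 0.7 lateral 2.8
tri [0.5476 0.1669 0.1302] 0.0008101484783921471 [0.5502 0.1686 0.1386] along 1.0 lateral 3.0
cap centre in tool (y,z), r, mm [-0.0793 -0.0859 21.5867] rms 0.465999731808445 265
line dir in tool from z-axis deg -113.0796674746244 world yaw -134.39364716776544 309
[  2.69612364 -42.9555881  -16.80256248   0.9925111    0.74765738
  -0.07171348]
```

>>> jog_arm(
  deltas="0.06 0 0 0.06 0 0; 0.12 0 0 0.12 0 0; 0.18 0 0 0.18 0 0; 0.24 0 0 0.25 0 0; 0.24 0 0 0.25 0 0",
)

```text
t: 11.78
tool_pos: [0.5891, 0.0259, 0.0474]
eef_rot: [[0.004, 0.584, 0.812], [-0.002, 0.812, -0.584], [-1.0, 0.001, 0.004]]
contact_force: [4.2, -3.4, 3.4]
gripper_width: 0.506
```

```bash
echo "0.24 0 0 0.25 0 0" >> moves.txt; python3 look.py 13;python3 capc.py 13 .134; python3 -c "
from plant import robot;print(robot.get_state()['tau'])"
```

```text
t 11.78 pos [0.5891 0.0259 0.0474] yaw -35.74 J [ 1.4697 26.5606 99.2047 -0.1472 54.0268 37.3003] F [ 4.2302 -3.4058  3.3594] T [-0.5751 -0.4749 -0.0423] w 0.506
[0.5878 0.0276 0.0474] -35.6379245714116
px [295.1739 175.7307] [264.6508 214.1968]
side along 0.3 lateral 1.2
top along 0.6 lateral 2.8
tri [0.5476 0.167  0.1301] 0.0007908054580903255 [0.5502 0.1686 0.1386] along 0.9 lateral 2.9
cap centre in tool (y,z), r, mm [ 0.1955  0.1108 21.555 ] rms 0.446565144837214 261
line dir in tool from z-axis deg -112.85012860931815 world yaw -148.48805318072976 331
[  2.62262933 -43.28436971 -16.51742935   0.95548265   0.98182596
  -0.06930009]
```

>>> jog_arm(
  deltas="0.06 0 0 0.06 0 0; 0.12 0 0 0.12 0 0; 0.18 0 0 0.18 0 0; 0.24 0 0 0.25 0 0; 0.24 0 0 0.25 0 0",
)

```text
t: 12.35
tool_pos: [0.5907, 0.0266, 0.0473]
eef_rot: [[0.007, 0.765, 0.644], [-0.002, 0.644, -0.765], [-1.0, 0.005, 0.006]]
contact_force: [7.3, -2.7, 1.8]
gripper_width: 0.506
```

```bash
echo "0.24 0 0 0.25 0 0" >> moves.txt; python3 look.py 14;python3 capc.py 14 .134; python3 -c "
from plant import robot;print(robot.get_state()['tau'])"
```

```text
t 12.35 pos [0.5907 0.0266 0.0473] yaw -49.90 J [ 1.5278 26.5967 99.1477 -0.1219 53.8463 51.4969] F [ 7.2616 -2.6629  1.8337] T [-0.2146 -1.0036  0.6302] w 0.506
[0.5878 0.0276 0.0472] -49.96186944968219
px [295.1062 175.7391] [264.6274 214.176 ]
side along 0.2 lateral 1.3
top along 0.6 lateral 2.7
tri [0.5476 0.1671 0.1301] 0.0006172421678034837 [0.5502 0.1686 0.1386] along 0.8 lateral 2.9
cap centre in tool (y,z), r, mm [-0.9117  0.2413 21.5054] rms 0.38360301341600006 254
line dir in tool from z-axis deg -105.76850475647564 world yaw -155.73037420615785 284
[  0.46687745 -44.37270641 -15.30287147   0.73217221   1.9426091
   0.60816938]
```

>>> jog_arm(
  deltas="0 0.4 0.2 0.05 0 0; 0 0.9 0.4 0.1 0 0; 0 0.9 0.4 0.1 0 0; 0 0.9 0.4 0.1 0 0",
)

```text
t: 12.83
tool_pos: [0.5912, 0.0265, 0.0473]
eef_rot: [[0.006, 0.823, 0.568], [-0.003, 0.568, -0.823], [-1.0, 0.004, 0.006]]
contact_force: [4.9, -2.4, 2.1]
gripper_width: 0.507
```

```bash
echo "0 0.9 0.4 0.1 0 0" >> moves.txt; python3 look.py 15;python3 capc.py 15 .134; python3 -c "
from plant import robot;print(robot.get_state()['tau'])"
```

```text
t 12.83 pos [0.5912 0.0265 0.0473] yaw -55.38 J [ 1.5513 26.6676 99.0318 -0.1999 53.9559 57.0454] F [ 4.9136 -2.4415  2.0711] T [-0.3438 -0.8502  1.2858] w 0.507
[0.5887 0.0279 0.0472] -55.69144740099043
px [295.1092 175.7405] [264.6381 214.1723]
side along 0.2 lateral 1.3
top along 0.6 lateral 2.7
tri [0.5476 0.1671 0.1301] 0.0005982162042617324 [0.5502 0.1686 0.1386] along 0.8 lateral 2.9
cap centre in tool (y,z), r, mm [-1.3185  0.3499 21.5005] rms 0.38233773402531174 253
line dir in tool from z-axis deg -102.8626028149886 world yaw -158.55405021597903 275
[  0.16189586 -44.15109158 -15.69654465   1.33213207   1.66217208
   1.3338735 ]
```

View pics/w15.png

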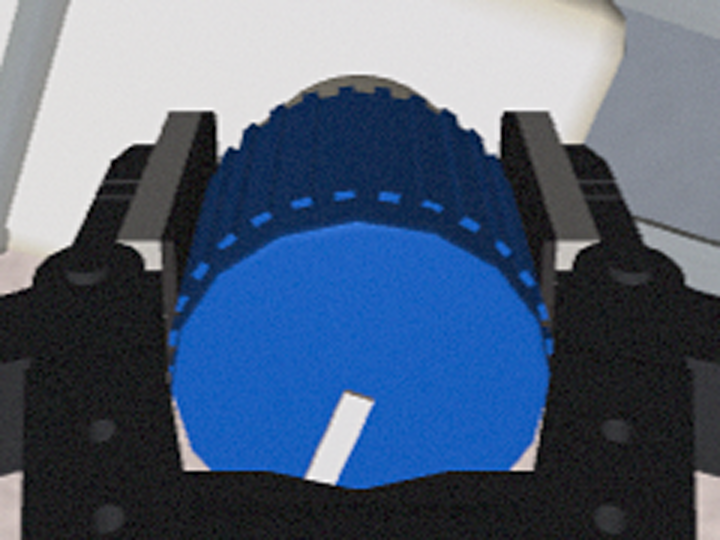

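```bash
cat > linedir.py <<'E'
import sys
from h import *
z=float(sys.argv[1])
for k in sys.argv[2:]:
    c=load('wrist'+k);w=wcam(c);im=c['img'].astype(int);m=(im.min(2)>165);m[:,:270]=0;m[:,370:]=0;m[:370]=0;m[408:]=0
    n,l,stt,_=cv2.connectedComponentsWithStats(m.astype(np.uint8))
    best=max(range(1,n),key=lambda i:stt[i,4] if 290<stt[i,0]+stt[i,2]/2<350 else 0)
    ys,xs=np.nonzero(l==best)
    X=np.array([onz(w,a,b,z)[:2] for a,b in zip(xs,ys)],np.float32)*1000
    v=cv2.fitLine(X,cv2.DIST_L2,0,.01,.01).ravel()[:2]
    R0=np.array(c['state']['eef_rot'])
    cdir=-R0[:2,1]  # pick sense: toward tool -y
    if v@cdir<0: v=-v
    print(k,len(xs),'line world deg %.1f'%np.degrees(np.arctan2(v[1],v[0])),'tool yaw %.1f'%yawof(R0),'rel %.1f'%((np.degrees(np.arctan2(v[1],v[0]))-yawof(R0)+180)%360-180))
E
python3 linedir.py .134 7 8 9 11 12 13 14 15
```

```text
7 368 line world deg -2.8 tool yaw 121.9 rel -124.7
8 369 line world deg -37.0 tool yaw 87.5 rel -124.6
9 367 line world deg -105.7 tool yaw 18.8 rel -124.5
11 359 line world deg -128.4 tool yaw -4.1 rel -124.3
12 363 line world deg -146.0 tool yaw -21.3 rel -124.7
13 366 line world deg -160.1 tool yaw -35.6 rel -124.4
14 303 line world deg -166.7 tool yaw -50.0 rel -116.7
15 280 line world deg -167.7 tool yaw -55.7 rel -112.0
```

>>> jog_arm(
  deltas="-0.05 0 0 -0.05 0 0; -0.14 0 0 -0.15 0 0; -0.24 0 0 -0.25 0 0; -0.33 0 0 -0.35 0 0; -0.43 0 0 -0.45 0 0; -0.52 0 0 -0.55 0 0; -0.62 0 0 -0.65 0 0; -0.7 0 0 -0.73 0 0",
)

```text
t: 13.65
tool_pos: [0.5888, 0.0282, 0.0478]
eef_rot: [[0.001, 0.236, 0.972], [0.001, 0.972, -0.236], [-1.0, 0.002, 0.001]]
contact_force: [0.4, 1.8, 4.8]
gripper_width: 0.504
```

```bash
echo "-0.7 0 0 -0.73 0 0" >> moves.txt; python3 look.py 16;python3 capc.py 16 .134; python3 linedir.py .134 15 16
```

```text
t 13.65 pos [0.5888 0.0282 0.0478] yaw -13.65 J [ 1.5776 26.5845 99.0863  0.0964 54.2644 15.1669] F [0.419  1.8045 4.7524] T [ 0.3374 -0.0882 -0.0973] w 0.504
[0.5887 0.0279 0.0479] -13.865528356440327
px [295.1076 175.7413] [264.6196 214.1848]
side along 0.2 lateral 1.3
top along 0.5 lateral 2.7
tri [0.5476 0.1671 0.1301] 0.0006508475870741237 [0.5502 0.1686 0.1386] along 0.8 lateral 2.9
cap centre in tool (y,z), r, mm [-1.8389 -0.4006 21.5746] rms 0.39465546076139607 253
line dir in tool from z-axis deg -104.52281371951922 world yaw -118.38834207595956 258
15 280 line world deg -167.7 tool yaw -55.7 rel -112.0
16 281 line world deg -128.1 tool yaw -13.9 rel -114.2
```

>>> jog_arm(
  deltas="-0.05 0 0 -0.05 0 0; -0.14 0 0 -0.17 0 0; -0.26 0 0 -0.29 0 0; -0.38 0 0 -0.41 0 0; -0.5 0 0 -0.53 0 0; -0.62 0 0 -0.65 0 0; -0.73 0 0 -0.77 0 0; -0.82 0 0 -0.86 0 0",
)

```text
t: 14.47
tool_pos: [0.5853, 0.0276, 0.0484]
eef_rot: [[-0.006, -0.583, 0.812], [0.0, 0.812, 0.583], [-1.0, 0.004, -0.005]]
contact_force: [-6.8, -0.8, 9.8]
gripper_width: 0.503
```

>>> jog_arm(
  deltas="0 0 0 0 0 0; 0 0 0 0 0 0; 0 0 0 0 0 0; 0 0 0 0 0 0",
)

```text
t: 14.8
tool_pos: [0.5853, 0.0276, 0.0485]
eef_rot: [[-0.006, -0.579, 0.815], [0.0, 0.815, 0.579], [-1.0, 0.003, -0.005]]
contact_force: [-6.1, 0.6, 10.1]
gripper_width: 0.506
```

```bash
echo "-0.82 0 0 -0.86 0 0" >> moves.txt; python3 look.py 17;python3 capc.py 17 .1355; python3 linedir.py .134 15 16 17;python3 linedir.py .1355 17
```

```text
t 14.80 pos [0.5853 0.0276 0.0485] yaw 35.40 J [  1.5632  26.4678  99.1825   0.0175  54.6777 -33.8488] F [-6.106   0.6433 10.0859] T [0.1226 0.853  0.0565] w 0.506
[0.5887 0.0279 0.0487] 35.408842024810454
px [295.1136 175.7432] [264.636  214.1809]
side along 0.2 lateral 1.3
top along 0.6 lateral 2.7
tri [0.5476 0.1671 0.1301] 0.000629185209778814 [0.5502 0.1686 0.1386] along 0.8 lateral 2.9
cap centre in tool (y,z), r, mm [-0.6426 -0.8648 21.4347] rms 0.40376333676420867 254
line dir in tool from z-axis deg -104.95041260729029 world yaw -69.54157058247982 250
15 280 line world deg -167.7 tool yaw -55.7 rel -112.0
16 281 line world deg -128.1 tool yaw -13.9 rel -114.2
17 280 line world deg -79.5 tool yaw 35.4 rel -114.9
17 280 line world deg -79.5 tool yaw 35.4 rel -114.9
```

View pics/w17.png

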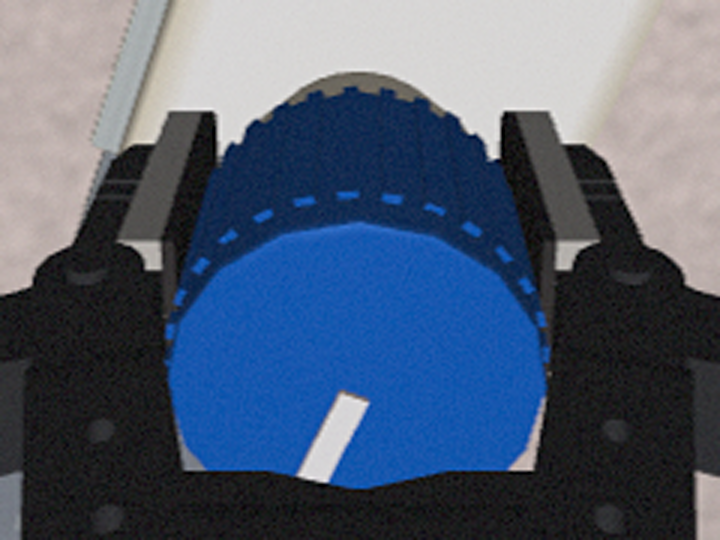

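View pics/m17.png

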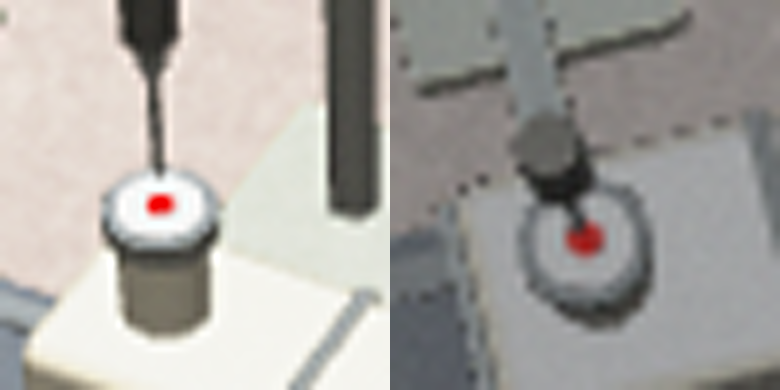

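```bash
python3 - <<'E'
from h import *
s=st();print(s['joint_velocities'])
from plant import robot
print(robot.sign_off())
E
```

```text
t 14.95 pos [0.5853 0.0276 0.0484] yaw 35.40 J [  1.564   26.468   99.1857   0.0166  54.6787 -33.8482] F [-6.1702  0.0336  9.5523] T [0.058  0.8978 0.051 ] w 0.504
[ 0.0126  0.0854  0.0549  0.09    0.1095 -0.0305]
the job is handed in; nothing more can be done
None
```

I gripped the blue cap, dragged the sledge by it about 103 mm along the rail, screwed the cap down to its seat and backed it off about a quarter turn. The job was handed in at t ≈ 15 s with the cap still held at 40 N; sign-off reports no verdict.

**Last checks before handing in:**
- **Red dot:** it was 0.2 mm (side view) to 0.6 mm (top view) short of the needle along the rail. The apparent sideways offset was 1.3 mm (side) and 2.7 mm (top), which stays under the 6 mm limit. The needle partly hides the dot in the top view, which biases that figure.
- **Seat:** the cap's white line stopped while the fingers slipped about 12° on the cap and the torque rose to about 1.3 N m. That put the cap's starting angle at about 2.88 rad, inside the 2.3 to 3.7 given.
- **Back-off:** I measured 88° (1.54 rad) from the white line. That angle is uncertain by about 3°, inside the 0.3 rad tolerance. The arm was at rest.

**What disagreed:**
- **Fingertip position:** the images put the open fingertips about 55–60 mm behind the reported tool point, against the 13 mm given for open fingers. I set the grip height from the pictures instead.
- **Sledge drift:** the sledge slipped back about 2 mm while the cap was being tightened, which left the dot 2–3 mm short by the measured estimate. I pushed it back before the cap bottomed out.

I did not measure the other bench items at the end; the arm's path was planned to stay clear of them and of the needle stand. All force readings were small and no bump showed in them.

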